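# Square up the pile of key tags and hold it up level

### The arm

A 6-joint arm with a two-finger parallel gripper is mounted at the origin on the work surface. World frame = base frame: x ahead of the robot, y to its left, z up, the work surface at z = 0. Lengths are in m, angles in rad, forces in N, time in s.
With the tool pointing down it reaches from about 0.4 to 0.925 m from the base axis. Payload 12.5 kg.
Tool frame: the origin (TCP) lies on the centre line of the jaws, within the pads' length; the fingertips stand 17 mm ahead of it and the grasp point (between the pads) lies 2 mm behind it; z points along the fingers, y is the line along which they close (so a half turn about z gives the same grasp; the last joint's range is limited). The gripper opens to 95 mm and grips with 3 to 60 N. Pads are 20 mm wide; open, the fingers measure 119 mm over their backs; the gripper's body (75 mm by 180 mm) begins 59 mm behind the grasp point.
Start: joints at [-1.403, 0.491, 1.559, -0, 1.092, -0.106], TCP at [0.169, -0.602, 0.207] pointing down, gripper open.
Joint ranges: [-3.1, 3.1], [-0.84, 2.19], [0.05, 2.79], [-1.13, 4.28], [0.06, 2.93], [-2.69, 2.69]. Speed limits (rad/s): [2.22, 2.22, 2.79, 3.14, 3.14, 3.14].

### API

Orientations are given as a 3x3 rotation matrix whose columns are the frame's x, y, z axes.
In Python, from workcell import r, eyes, ticket gives the robot as it stands.
- The arm moves only by the tool step_arm, never from a script. Its argument "motion" is a list that holds one entry, the list of rows, each a list of 7 numbers: the shift along the tool's x, y, z in mm, then the turn, a rotation vector about the tool's x, y, z in degrees, then the closure, from 0 (fully open) to 1 (shut). In form: [[[x, y, z, wx, wy, wz, hand], ...]]. A call has exactly 5 rows; each row is the pose to reach, as a shift and turn from the pose commanded when the call began, along the tool's axes at that moment; what a row does not reach only later rows make up. A row lasts 1/12 s, in which the tool goes at most 41.7 mm and 7.16 degrees, less where a joint would pass 70% of its speed; a pose out of reach is approached as far as the arm can. A call with a gripper value outside its range is refused whole. The fingers move at their own pace and stop on an object; "squeeze" is the grip in N (left out, the last holds). Time passes only in rows, so rows that repeat a pose let the fingers close, or fill a call up. It gives the time, the measured TCP pose, the force, the opening and the grip force at its end, in the units of the state.
- r.sense(): the state, without advancing time (a new reading comes with each control period).
- eyes.camera(name): name is "side" or "top" or "wrist"; returns a dict with "image" (480x640x3 uint8, blue, green, red), "K" (3x3 intrinsics, pixels), "world_from_camera" (4x4, takes a point from camera to world coordinates); the wrist camera has in their place "tool_from_camera" (4x4, takes a point from camera to tool coordinates, whose origin is the TCP and whose axes are the flange's). Camera axes: x right, y up, looking along -z (the intrinsics and any distortion apply to the point x, -y, -z); pixel columns grow to the right and rows downward; lengths in m; the calibration is good to about 2 mm. A picture is of the moment at which its call begins: read the wrist's pose just before it. There is no depth.
- ticket.finish_job(): hands the job in; it is judged then, once.
The state is a dict: "time": time; "q": joint angles; "joint_vel": joint speeds; "joint_torque": joint torques, N m; "tool_pos": TCP position; "tcp_rot": TCP orientation; "contact_force": force on the tool from outside, world axes, zero at the start; "torque": the same for the moment, N m; "gripper_width": finger opening in m; "grip_force": force on a finger pad.
Only numpy, scipy, OpenCV 4.12 (cv2) and the standard library are available. Lean on these libraries where they do the work, as an engineer would, in place of code of your own. Each camera call takes 0.05 s, during which the arm holds its last target. There are 200 camera calls.

### The job

I want to wipe the key shelf where the pile of four loose enamel key tags lies. Tap the ragged pile square on the shelf so that all its edges line up, then lift the whole pile together, level all the way, to about 10 cm above the shelf and finish still holding it there, steady and level. Leave the other things on the shelf where they lie.

Things in the scene. Friction and masses are not known exactly. Their poses are not given: they have to be found in the camera images.
- shelf: raised key shelf of scarred oak standing on the hall console: board 340 x 660 x 25 mm on two end cleats, fixed. Origin on the console under the board's middle; x away from the robot, y along the shelf, z up. The board's top face is 85 mm above the origin. A back strip 12 mm thick stands 28 mm above the top along the edge nearest the robot; a small sprung clip with one more enamel tag hanging in it is screwed to the far edge (leave it).
- tag_1: one of a pile of four equal loose enamelled-steel key tags, the bottom one, lying on the shelf: white plate 52 (x) x 38 (y) x 5 mm (z), 28 to 56 g, eyelet near its +x end. Origin at the centre of its underside, z up. The four lie flat on one another, 20 mm high in all, but ragged: shifted up to about 13 mm and turned up to about 16 degrees against one another.
- tag_2: one of a pile of four equal loose enamelled-steel key tags, the second from below: white plate 52 (x) x 38 (y) x 5 mm (z), 28 to 56 g, eyelet near its +x end. Origin at the centre of its underside, z up. A turned tag pinched only at the middle of its sides may jam askew between the fingers; pats near both ends of its sides straighten it.
- tag_3: one of a pile of four equal loose enamelled-steel key tags, the third from below: white plate 52 (x) x 38 (y) x 5 mm (z), 28 to 56 g, eyelet near its +x end. Origin at the centre of its underside, z up.
- tag_4: one of a pile of four equal loose enamelled-steel key tags, the top one: white plate 52 (x) x 38 (y) x 5 mm (z), 28 to 56 g, eyelet near its +x end. Origin at the centre of its underside, z up.
- door_key: bystander, lying loose on the shelf, origin at the centre of its underside, yaw as it happens: flat brass door key, 58 x 25 x 4 mm along x
- bike_key: bystander, lying loose on the shelf, origin at the centre of its underside, yaw as it happens: bike-lock key with a red plastic head, 62 x 24 x 8 mm along x
- whistle: bystander, lying loose on the shelf, origin at the centre of its underside, yaw as it happens: chrome whistle on its side, 52 x 25 x 19 mm
- opener: bystander, lying loose on the shelf, origin at the centre of its underside, yaw as it happens: folded steel bottle opener, 66 x 17 x 11 mm along x
- car_fob: bystander, lying loose on the shelf, origin at the centre of its underside, yaw as it happens: black car-key fob, 62 x 34 x 13 mm
- padlock: bystander, lying loose on the shelf, origin at the centre of its underside, yaw as it happens: brass padlock lying flat, 66 x 40 x 15 mm along x
- tape_measure: bystander, lying loose on the shelf, origin at the centre of its underside, yaw as it happens: square pocket tape measure, 52 x 52 x 26 mm
Not all that is in view belongs to the job. Leave any purple look-alike of the tag_4 alone.

How it is judged:
On the way, in this order (a step that is already met when the one before it is completed fails the run):
1. all four tags lie squared up in a flat pile on the shelf: edges within 4 mm and 6 degrees of one another (horizontal distance between each of tag_2, tag_3, tag_4 and tag_1 below 0.004 m and angle between the x axis of each of tag_2, tag_3, tag_4 and the x axis of tag_1, either way round below 0.1 rad and horizontal distance between each of tag_3, tag_4 and tag_2 below 0.004 m and angle between the x axis of each of tag_3, tag_4 and the x axis of tag_2, either way round below 0.1 rad and horizontal distance between tag_4 and tag_3 below 0.004 m and angle between the x axis of tag_4 and the x axis of tag_3, either way round below 0.1 rad and z of tag_2 in the frame of tag_1 between 0.003 and 0.007 m and z of tag_3 in the frame of tag_2 between 0.003 and 0.007 m and z of tag_4 in the frame of tag_3 between 0.003 and 0.007 m and angle between each of tag_1, tag_2, tag_3, tag_4's own z axis and vertical below 0.09 rad and z of tag_1 in the frame of shelf between 0.082 and 0.088 m), for 0.2 s.
2. the whole pile is clear of the shelf in the gripper, still square and level (horizontal distance between each of tag_2, tag_3, tag_4 and tag_1 below 0.004 m and angle between the x axis of each of tag_2, tag_3, tag_4 and the x axis of tag_1, either way round below 0.1 rad and horizontal distance between each of tag_3, tag_4 and tag_2 below 0.004 m and angle between the x axis of each of tag_3, tag_4 and the x axis of tag_2, either way round below 0.1 rad and horizontal distance between tag_4 and tag_3 below 0.004 m and angle between the x axis of tag_4 and the x axis of tag_3, either way round below 0.1 rad and z of tag_2 in the frame of tag_1 between 0.003 and 0.007 m and z of tag_3 in the frame of tag_2 between 0.003 and 0.007 m and z of tag_4 in the frame of tag_3 between 0.003 and 0.007 m and angle between each of tag_1, tag_2, tag_3, tag_4's own z axis and vertical below 0.09 rad and z of tag_1 in the frame of shelf between 0.115 and 0.385 m and contact force between the fingers and tag_1 above 0.3 N and contact force between tag_1 and shelf below 0.05 N), for 0.2 s.
At the end, for the whole second after the job is handed in: The gripper holds the whole pile in the air: its underside 60 to 160 mm above the shelf, edges within 4 mm and 6 degrees, each tag level within 5 degrees and at rest, the bottom tag gripped and nothing else carrying it; every other loose thing within 20 mm of where it lay (horizontal distance between each of tag_2, tag_3, tag_4 and tag_1 below 0.004 m and angle between the x axis of each of tag_2, tag_3, tag_4 and the x axis of tag_1, either way round below 0.1 rad and horizontal distance between each of tag_3, tag_4 and tag_2 below 0.004 m and angle between the x axis of each of tag_3, tag_4 and the x axis of tag_2, either way round below 0.1 rad and horizontal distance between tag_4 and tag_3 below 0.004 m and angle between the x axis of tag_4 and the x axis of tag_3, either way round below 0.1 rad and z of tag_2 in the frame of tag_1 between 0.003 and 0.007 m and z of tag_3 in the frame of tag_2 between 0.003 and 0.007 m and z of tag_4 in the frame of tag_3 between 0.003 and 0.007 m and angle between each of tag_1, tag_2, tag_3, tag_4's own z axis and vertical below 0.09 rad and z of tag_1 in the frame of shelf between 0.145 and 0.245 m and contact force between the fingers and tag_1 above 0.3 N and contact force between tag_1 and shelf below 0.05 N and linear speed of each of tag_1, tag_2, tag_3, tag_4 below 0.02 m/s and angular speed of each of tag_1, tag_2, tag_3, tag_4 below 0.2 rad/s and distance of each of door_key, bike_key, whistle, opener, car_fob, padlock, tape_measure from where it was at the start of the episode below 0.02 m); the arm keeps its last pose, push and grip.
It fails at once if another thing on the shelf is pushed more than 20 mm (distance of any of door_key, bike_key, whistle, opener, car_fob, padlock, tape_measure from where it was at the start of the episode above 0.02 m).
It fails at once if a tag is tipped by more than 20 degrees (angle between any of tag_1, tag_2, tag_3, tag_4's own z axis and vertical above 0.35 rad).
It also fails if it takes over 59 s, if anything falls off the work surface, if the arm or the gripper's body presses on something with over 40 N, if the wrist force passes 120 N, or if a joint passes its speed limit or range.

## Working session

There is one attempt and no reset: what is moved stays moved. The work goes in short steps, Python scripts to look and compute and a tool call to move; the robot and the scene stay as the last step left them, time stands still between calls to the robot, and variables do not carry over. Pictures are saved under pics/ and viewed, at most 10 in all, crops included, and the job is handed in when it is done.

Besides the shell and the picture viewer there is one more tool, called as name(argument=value, ...), one argument or row to a line, values as JSON. step_arm: Moves the arm, as the interface text tells. Its arguments: {"type":"object","properties":{"motion":{"type":"array"},"squeeze":{"type":"number"}},"required":["motion"]}

```bash
mkdir -p pics; cat > h.py <<'E'
import numpy as np,cv2,json
from workcell import r,eyes,ticket
def ray(c,px):
    s=r.sense() if 'tool_from_camera' in c else None
    if s is not None:
        T=np.eye(4);T[:3,:3]=np.array(s['tcp_rot']);T[:3,3]=s['tool_pos'];T=T@np.array(c['tool_from_camera'])
    else: T=np.array(c['world_from_camera'])
    K=np.array(c['K']);p=np.array(px,float).reshape(-1,2)
    d=np.c_[(p[:,0]-K[0,2])/K[0,0],-(p[:,1]-K[1,2])/K[1,1],-np.ones(len(p))]
    return T[:3,3],d@T[:3,:3].T
def plane(c,px,z):
    o,d=ray(c,px);return o+d*((z-o[2])/d[:,2])[:,None]
def tri(c1,p1,c2,p2):
    o1,d1=ray(c1,p1);o2,d2=ray(c2,p2);d1=d1[0];d2=d2[0]
    A=np.c_[d1,-d2];t=np.linalg.lstsq(A,o2-o1,rcond=None)[0]
    a=o1+t[0]*d1;b=o2+t[1]*d2;return (a+b)/2,np.linalg.norm(a-b)
E
ls; python3 - <<'E'
from h import *
for n in ('top','side'):
    c=eyes.camera(n);cv2.imwrite(f'pics/{n}0.png',c['image']);print(n,np.round(c['world_from_camera'],3).tolist(),np.round(c['K'],1).tolist(),[k for k in c])
s=r.sense();print(s['time'],s['tool_pos'],s['tcp_rot'],s['gripper_width'])
E
```

```text
h.py
pics
top [[0.006, 0.995, -0.097, 0.442], [-0.999, 0.003, -0.032, -0.011], [-0.032, 0.098, 0.995, 0.845], [0.0, 0.0, 0.0, 1.0]] [[464.2, 0.0, 313.8], [0.0, 464.2, 239.9], [0.0, 0.0, 1.0]] ['image', 'K', 'world_from_camera']
side [[0.989, 0.084, -0.122, 0.421], [-0.148, 0.556, -0.818, -0.622], [-0.0, 0.827, 0.562, 0.534], [0.0, 0.0, 0.0, 1.0]] [[436.9, 0.0, 316.3], [0.0, 436.9, 236.4], [0.0, 0.0, 1.0]] ['image', 'K', 'world_from_camera']
0.1 [ 0.16897525 -0.60148674  0.20612635] [[ 9.62761447e-01  2.70352312e-01 -1.53573685e-04]
 [ 2.70352330e-01 -9.62760951e-01  9.84114173e-04]
 [ 1.18202794e-04 -9.88986188e-04 -9.99999504e-01]] 0.09478294901721006
```

View pics/top0.png

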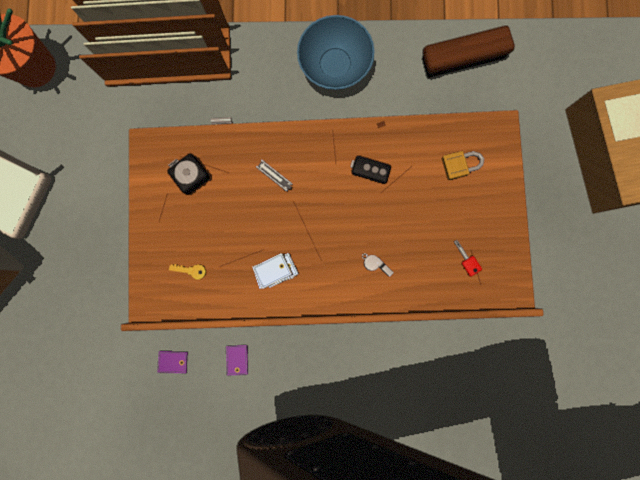

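View pics/side0.png

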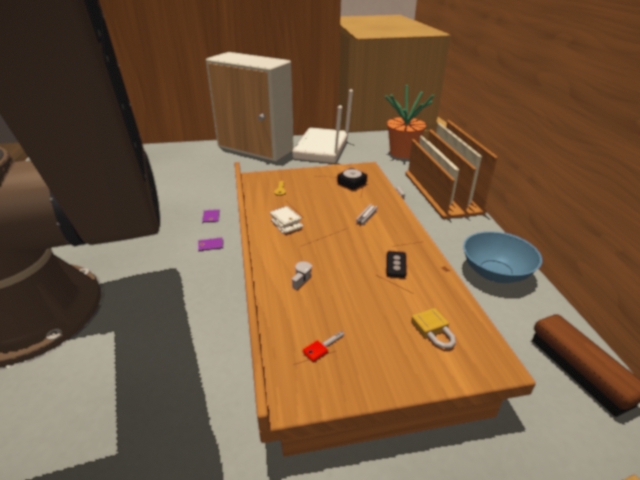

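The top view shows the white pile at about (275,270), next to the door key (187,271) and the whistle (377,264). In the side view the pile is at (286,219). Things that could be mistaken for it in the top view are the purple tags at (172,362) and (237,360), and the hanging tag in the clip at (221,121). I choose the white pile at (275,270) and check it in a crop.

```bash
python3 - <<'E'
from h import *
t=eyes.camera('top');s=eyes.camera('side')
a=cv2.resize(t['image'][240:300,240:310],None,fx=8,fy=8,interpolation=cv2.INTER_CUBIC)[:, :400*2]
b=cv2.resize(s['image'][195:245,255:320],None,fx=6,fy=6,interpolation=cv2.INTER_CUBIC)
cv2.imwrite('pics/crop.png',a)
out=[]
for c,roi in ((t,(240,300,240,310)),(s,(195,245,255,320))):
    im=c['image'];h=cv2.cvtColor(im,cv2.COLOR_BGR2HSV)
    m=((h[...,1]<90)&(h[...,2]>110)).astype(np.uint8);z=np.zeros_like(m);z[roi[0]:roi[1],roi[2]:roi[3]]=1;m*=z
    cn=max(cv2.findContours(m,0,2)[0],key=cv2.contourArea);M=cv2.moments(cn)
    out.append((M['m10']/M['m00'],M['m01']/M['m00']));print(out[-1],cv2.contourArea(cn),cv2.minAreaRect(cn))
    P=plane(c,cv2.boxPoints(cv2.minAreaRect(cn)),.10);print(P.round(4).tolist())
print(tri(t,out[0],s,out[1]))
# shelf corners on plane .085 (board top corners guess)
print(plane(t,[[129,129],[518,111],[535,310],[129,321]],.085).round(3))
# eyelet top view
E
```

```text
(274.46367956551256, 270.61405295315683) 982.0 ((274.2406921386719, 270.3106384277344), (27.682270050048828, 41.60755157470703), 67.7509765625)
[[0.4732, 0.1167, 0.1], [0.4989, 0.0548, 0.1], [0.4578, 0.0375, 0.1], [0.4323, 0.099, 0.1]]
(285.79597701149424, 219.34833971902935) 522.0 ((286.1500244140625, 218.95004272460938), (25.298219680786133, 27.51181411743164), 71.56504821777344)
[[0.4378, 0.1068, 0.1], [0.4912, 0.1328, 0.1], [0.4961, 0.0432, 0.1], [0.4469, 0.0219, 0.1]]
(array([0.46617595, 0.07682085, 0.09750605]), np.float64(0.0021588109645285483))
[[ 0.706  0.331  0.085]
 [ 0.733 -0.325  0.085]
 [ 0.405 -0.34   0.085]
 [ 0.382  0.316  0.085]]
```

View pics/crop.png

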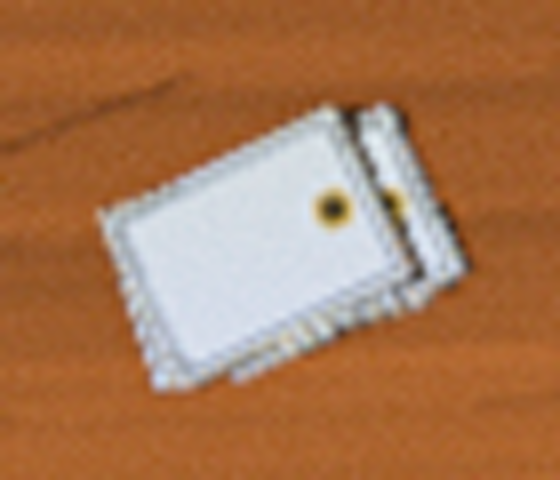

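The crop shows the white-topped ragged pile with a yellow eyelet at its lower-right end, so the choice is right. It triangulates to (0.466, 0.077, 0.0975), which matches the shelf at 85 mm plus the pile. Its long axis has a yaw of about -67°. I set out now, going round by (0.45,-0.2).

step_arm(
  motion=[
    [[31,-26,0,0,0,-7,0],[62,-52,0,0,0,-14,0],[93,-78,0,0,0,-21,0],[124,-104,0,0,0,-28,0],[155,-130,0,0,0,-35,0]],
  ],
  squeeze=5,
)

```text
time: 0.62
tool_pos: [0.2837, -0.4329, 0.2065]
tcp_rot: [[0.629, 0.777, -0.0], [0.777, -0.629, 0.0], [0.0, -0.0, -1.0]]
contact_force: [0.4, 0.3, -0.3]
gripper_width: 0.095
grip_force: 0.0
```

```bash
cat >> h.py <<'E'
def go(x,y,z,yaw):
    "target TCP (m) and yaw of tool x (deg) -> shift mm in tool axes, turn about tool z"
    s=r.sense();R=np.array(s['tcp_rot']);d=R.T@(np.array([x,y,z])-s['tool_pos'])*1000
    y0=np.degrees(np.arctan2(R[1,0],R[0,0]));print('t',round(s['time'],2),'pos',np.round(s['tool_pos'],4),'yaw',round(y0,2),'tilt',np.round(R[:,2],4),'w',round(s['gripper_width'],4),'F',np.round(s['contact_force'],1),'| shift',d.round(1),'wz',round(-(yaw-y0),1))
E
python3 -c "
from h import *
go(.45,-.2,.207,112.5);go(.466,.077,.207,112.5)"
```

```text
t 0.62 pos [ 0.2837 -0.4329  0.2065] yaw 51.0 tilt [-0.e+00  1.e-04 -1.e+00] w 0.095 F [ 0.4  0.3 -0.3] | shift [285.7 -17.3  -0.4] wz -61.5
t 0.62 pos [ 0.2837 -0.4329  0.2065] yaw 51.0 tilt [-0.e+00  1.e-04 -1.e+00] w 0.095 F [ 0.4  0.3 -0.3] | shift [ 5.111e+02 -1.792e+02 -4.000e-01] wz -61.5
```

step_arm(
  motion=[
    [[41,-3,0,0,0,-7,0],[82,-5,0,0,0,-14,0],[123,-8,0,0,0,-21,0],[164,-10,0,0,0,-28,0],[205,-13,0,0,0,-35,0]],
  ],
)

```text
time: 1.03
tool_pos: [0.4037, -0.2661, 0.2067]
tcp_rot: [[0.069, 0.998, 0.0], [0.998, -0.069, -0.0], [-0.0, 0.0, -1.0]]
contact_force: [0.7, -0.8, 0.2]
gripper_width: 0.0951
grip_force: 0.0
```

```bash
python3 -c "
from h import *
go(.466,.077,.207,112.5)"
```

```text
t 1.03 pos [ 0.4037 -0.2661  0.2067] yaw 86.02 tilt [ 2.e-04 -3.e-04 -1.e+00] w 0.0951 F [ 0.7 -0.8  0.2] | shift [ 3.466e+02  3.830e+01 -3.000e-01] wz -26.5
```

step_arm(
  motion=[
    [[41,8,0,0,0,-6,0],[82,13,0,0,0,-12,0],[123,18,0,0,0,-18,0],[164,23,0,0,0,-24,0],[205,28,0,0,0,-26.5,0]],
  ],
)

```text
time: 1.45
tool_pos: [0.4462, -0.0635, 0.2067]
tcp_rot: [[-0.383, 0.924, 0.0], [0.924, 0.383, -0.0], [-0.0, 0.0, -1.0]]
contact_force: [1.4, 0.4, -0.3]
gripper_width: 0.0951
grip_force: 0.0
```

```bash
python3 -c "
from h import *
go(.466,.077,.207,112.5)"
```

```text
t 1.45 pos [ 0.4462 -0.0635  0.2067] yaw 112.53 tilt [ 2.e-04 -2.e-04 -1.e+00] w 0.0951 F [ 1.4  0.4 -0.3] | shift [122.2  72.2  -0.3] wz 0.0
```

step_arm(
  motion=[
    [[35,20,0,0,0,0,0],[70,40,0,0,0,0,0],[105,60,0,0,0,0,0],[122,72,0,0,0,0,0],[122,72,0,0,0,0,0]],
  ],
)

```text
time: 1.87
tool_pos: [0.4672, 0.078, 0.2066]
tcp_rot: [[-0.381, 0.925, 0.0], [0.925, 0.381, 0.0], [0.0, 0.001, -1.0]]
contact_force: [-0.4, -0.2, 0.1]
gripper_width: 0.0951
grip_force: 0.0
```

```bash
python3 - <<'E'
from h import *
go(.466,.077,.207,112.5)
c=eyes.camera('wrist');cv2.imwrite('pics/w1.png',c['image']);print(np.round(c['tool_from_camera'],3).tolist(),c['K'][0])
h=cv2.cvtColor(c['image'],cv2.COLOR_BGR2HSV);m=((h[...,1]<60)&(h[...,2]>140)).astype(np.uint8)
for cn in sorted(cv2.findContours(m,0,2)[0],key=cv2.contourArea)[-3:]:
    R=cv2.minAreaRect(cn);print(R,cv2.contourArea(cn));P=plane(c,cv2.boxPoints(R),.100);print(P.round(4).tolist(),P.mean(0))
E
```

```text
t 1.87 pos [0.4672 0.078  0.2066] yaw 112.4 tilt [ 4.e-04  4.e-04 -1.e+00] w 0.0951 F [-0.4 -0.2  0.1] | shift [-0.5 -1.5 -0.4] wz -0.1
[[0.0, 0.957, 0.289, 0.081], [1.0, -0.0, -0.0, 0.0], [-0.0, 0.289, -0.957, -0.178], [0.0, 0.0, 0.0, 1.0]] [358.17156665   0.         315.92139002]
((606.0, 270.0), (120.0, 66.0), 90.0) 3548.0
[[0.6501, 0.1766, 0.1], [0.6993, 0.1969, 0.1], [0.7672, 0.1069, 0.1], [0.7126, 0.0844, 0.1]] [0.70733228 0.14118893 0.1       ]
((86.7864761352539, 309.5407409667969), (186.97879028320312, 62.23588562011719), 9.887988090515137) 5684.0
[[0.2291, -0.1087, 0.1], [0.2294, -0.0458, 0.1], [0.3814, -0.0152, 0.1], [0.3897, -0.0781, 0.1]] [ 0.30741478 -0.06194768  0.1       ]
((173.5, 98.5), (197.0, 187.0), 90.0) 19793.0
[[0.2523, 0.1715, 0.1], [0.3713, 0.2206, 0.1], [0.4183, 0.0924, 0.1], [0.2803, 0.0355, 0.1]] [0.33054678 0.13000603 0.1       ]
```

View pics/w1.png

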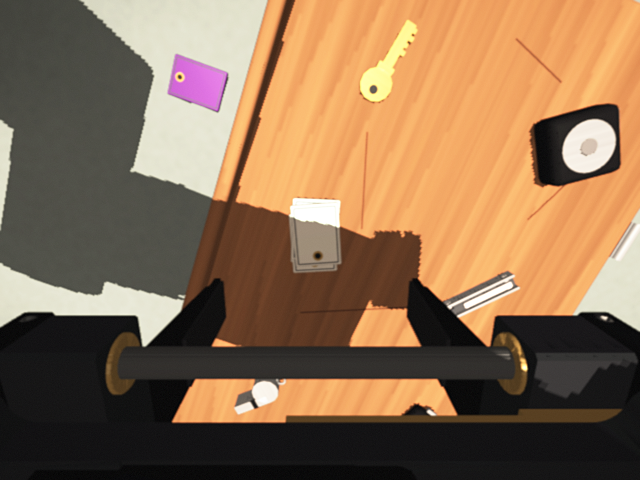

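The wrist view shows the pile at (316,235), spanning columns 290–341 and rows 198–272. It is half in shadow, and its long axis is nearly vertical in the picture, that is, along tool x. The eyelet is at (318,256).

```bash
python3 - <<'E'
from h import *
c=eyes.camera('wrist');s=r.sense()
px=[[290,200],[341,200],[340,270],[292,272],[316,235],[318,256]]
P=plane(c,px,.098);R=np.array(s['tcp_rot']);print(P.round(4).tolist());print(((P-s['tool_pos'])@R*1000).round(1))
b=cv2.resize(c['image'][185:285,265:365],None,fx=6,fy=6,interpolation=cv2.INTER_CUBIC);b=cv2.convertScaleAbs(b,alpha=1.3);cv2.imwrite('pics/w1c.png',b)
E
```

```text
[[0.436, 0.0957, 0.098], [0.474, 0.1113, 0.098], [0.4972, 0.0556, 0.098], [0.46, 0.0384, 0.098], [0.4665, 0.0766, 0.098], [0.475, 0.0602, 0.098]]
[[ 30.6 -20.6 108.5]
 [ 30.6  20.5 108.4]
 [-29.7  20.9 108.4]
 [-31.5 -20.1 108.5]
 [  1.4   0.4 108.4]
 [-17.    2.1 108.4]]
```

View pics/w1c.png

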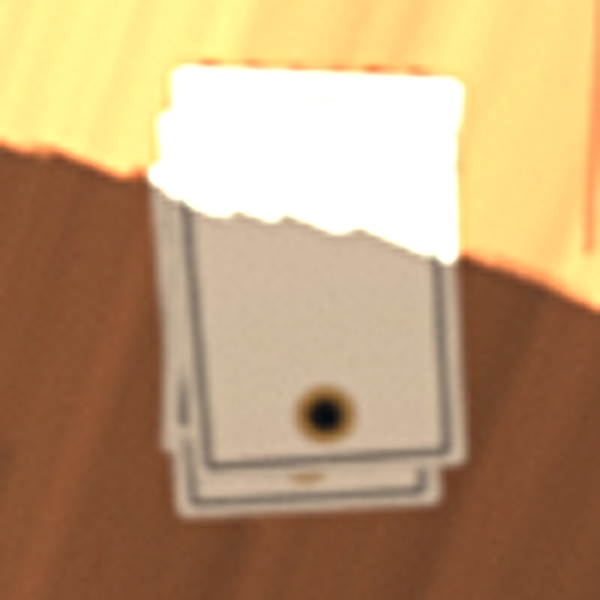

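step_arm(
  motion=[
    [[6,0,25,0,0,0,0.25],[16,0,50,0,0,0,0.25],[16,0,75,0,0,0,0.25],[16,0,92,0,0,0,0.25],[16,0,97,0,0,0,0.25]],
  ],
  squeeze=4,
)

```text
time: 2.38
tool_pos: [0.4597, 0.0882, 0.1075]
tcp_rot: [[-0.376, 0.926, -0.004], [0.927, 0.376, -0.0], [0.001, -0.004, -1.0]]
contact_force: [0.9, -0.1, 0.1]
gripper_width: 0.0719
grip_force: 0.0
```

step_arm(
  motion=[
    [[0,0,3,0,0,0,0.25],[0,0,5,0,0,0,0.25],[0,0,5.5,0,0,0,0.35],[0,0,5.5,0,0,0,0.4],[0,0,5.5,0,0,0,0.45]],
  ],
)

```text
time: 2.8
tool_pos: [0.4612, 0.0893, 0.1048]
tcp_rot: [[-0.377, 0.926, 0.001], [0.926, 0.377, -0.0], [-0.001, 0.001, -1.0]]
contact_force: [0.1, -0.3, 0.3]
gripper_width: 0.0569
grip_force: 0.0
```

```bash
python3 - <<'E'
from h import *
go(.466,.077,.104,112.5)
E
```

```text
t 2.8 pos [0.4612 0.0893 0.1048] yaw 112.18 tilt [ 0.0013 -0.     -1.    ] w 0.0569 F [ 0.1 -0.3  0.3] | shift [-13.3  -0.2   0.8] wz -0.3
```

step_arm(
  motion=[
    [[0,0,0.8,0,0,0,0.5],[0,0,0.8,0,0,0,0.54],[0,0,0.8,0,0,0,0.58],[0,0,0.8,0,0,0,0.61],[0,0,0.8,0,0,0,0.64]],
  ],
  squeeze=4,
)

```text
time: 3.22
tool_pos: [0.4608, 0.0895, 0.1034]
tcp_rot: [[-0.378, 0.926, 0.0], [0.926, 0.378, -0.0], [-0.0, 0.0, -1.0]]
contact_force: [0.1, -0.1, -0.5]
gripper_width: 0.0359
grip_force: 0.0
```

step_arm(
  motion=[
    [[0,0,0,0,0,0,0.64],[0,0,0,0,0,0,0.64],[0,0,0,0,0,0,0.64],[0,0,0,0,0,0,0.64],[0,0,0,0,0,0,0.64]],
  ],
)

```text
time: 3.63
tool_pos: [0.4608, 0.0895, 0.1033]
tcp_rot: [[-0.378, 0.926, 0.0], [0.926, 0.378, -0.0], [-0.0, 0.0, -1.0]]
contact_force: [-0.0, 0.7, 0.2]
gripper_width: 0.034
grip_force: 0.0
```

The fingers closed to 34 mm with no grip force, so the pads are not touching the pile. I look before doing anything else.

```bash
python3 - <<'E'
from h import *
c=eyes.camera('wrist');s=eyes.camera('side');t=eyes.camera('top')
a=cv2.resize(c['image'][100:400,130:530],(480,360));b=cv2.resize(s['image'][160:260,220:340],(432,360),interpolation=2)
d=cv2.resize(t['image'][230:300,230:320],None,fx=3,fy=3)
o=np.zeros((570,800,3),np.uint8);o[:360,:480]=a;o[:360,480:]=b[:,:320];o[360:570,:270]=d
cv2.imwrite('pics/l3.png',o)
E
```

```text
(no output)
```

View pics/l3.png

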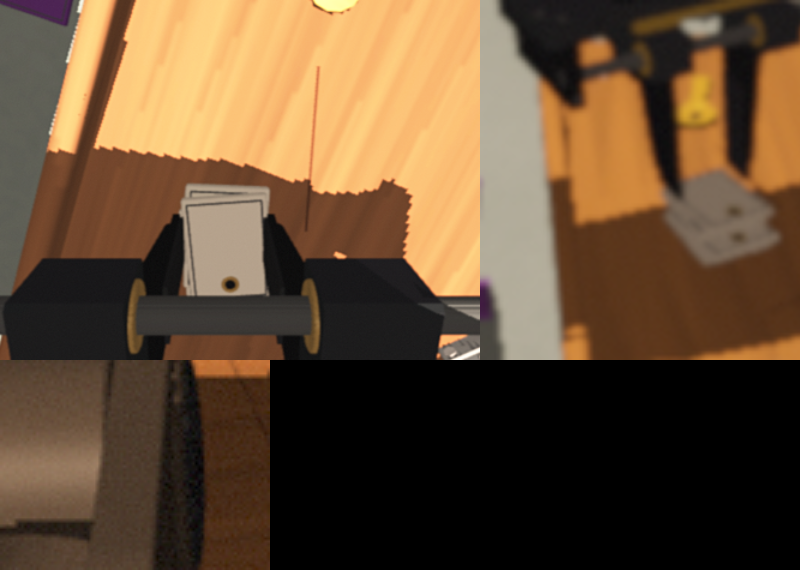

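The picture shows both fingers beside the pile's far end. In the wrist panel the pile spans about (185–270, 185–300). I project the expected tip positions into the views to see what the width reading means.

```bash
python3 - <<'E'
from h import *
st=r.sense();print(st['gripper_width'],st['grip_force'],st['tool_pos'])
R=np.array(st['tcp_rot']);p=np.array(st['tool_pos'])
s=eyes.camera('side');w=eyes.camera('wrist')
def proj(c,P,T):
    q=(np.linalg.inv(T)@np.r_[P,1])[:3];K=np.array(c['K']);return K[0,0]*q[0]/-q[2]+K[0,2],K[1,1]*-q[1]/-q[2]+K[1,2]
Tw=np.eye(4);Tw[:3,:3]=R;Tw[:3,3]=p;Tw=Tw@np.array(w['tool_from_camera'])
S=6;si=cv2.resize(s['image'][180:250,250:310],None,fx=S,fy=S,interpolation=2)
wi=cv2.resize(w['image'][220:400,220:420],None,fx=2,fy=2,interpolation=2)
for y in (-17,17):
  for x in (-10,10):
    for z in (17,-2):
      P=p+R@np.array([x,y,z])/1000;col=(0,0,255) if z==17 else (0,255,0)
      u=proj(s,P,np.array(s['world_from_camera']));cv2.circle(si,(int((u[0]-250)*S),int((u[1]-180)*S)),3,col,-1)
      u=proj(w,P,Tw);cv2.circle(wi,(int((u[0]-220)*2),int((u[1]-220)*2)),3,col,-1)
o=np.zeros((430,780,3),np.uint8);o[:420,:360]=si;o[:360,370:770]=wi;o=cv2.convertScaleAbs(o,alpha=1.5);cv2.imwrite('pics/l4.png',o)
E
```

```text
0.03410503315820846 0.0 [0.46082158 0.08945635 0.10331571]
```

View pics/l4.png

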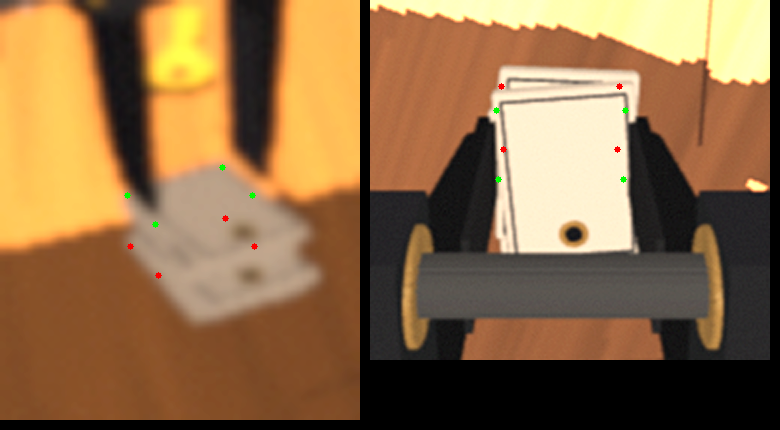

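The projected tips (red) lie about 20 mm lower than the fingers' visible ends in both views. The fingers end above the pile, near row 118 in the wrist panel and near (150,212) in the side panel. So they closed over the pile without touching it. I open and go down in small steps, watching the force.

step_arm(
  motion=[
    [[0,0,0,0,0,0,0.3],[0,0,0,0,0,0,0.3],[0,0,0,0,0,0,0.3],[0,0,1,0,0,0,0.3],[0,0,2,0,0,0,0.3]],
  ],
)

```text
time: 4.3
tool_pos: [0.4608, 0.0895, 0.1013]
tcp_rot: [[-0.378, 0.926, 0.0], [0.926, 0.378, -0.0], [-0.0, 0.0, -1.0]]
contact_force: [-0.5, 0.4, -0.1]
gripper_width: 0.0621
grip_force: 0.0
```

step_arm(
  motion=[
    [[0,0,0.5,0,0,0,0.3],[0,0,1,0,0,0,0.3],[0,0,1.5,0,0,0,0.3],[0,0,2,0,0,0,0.3],[0,0,2,0,0,0,0.3]],
  ],
)

```text
time: 4.72
tool_pos: [0.4608, 0.0894, 0.0992]
tcp_rot: [[-0.378, 0.926, -0.0], [0.926, 0.378, -0.0], [-0.0, -0.0, -1.0]]
contact_force: [-0.0, 0.0, 0.2]
gripper_width: 0.0666
grip_force: 0.0
```

The stated tip height is already below the shelf top, and there is still no contact. I keep probing down.

step_arm(
  motion=[
    [[0,0,1,0,0,0,0.3],[0,0,2,0,0,0,0.3],[0,0,3,0,0,0,0.3],[0,0,4,0,0,0,0.3],[0,0,4,0,0,0,0.3]],
  ],
)

```text
time: 5.13
tool_pos: [0.4607, 0.0894, 0.0951]
tcp_rot: [[-0.378, 0.926, -0.0], [0.926, 0.378, -0.0], [0.0, -0.0, -1.0]]
contact_force: [0.1, -0.4, -0.4]
gripper_width: 0.0666
grip_force: 0.0
```

```bash
python3 - <<'E'
from h import *
st=r.sense();R=np.array(st['tcp_rot']);p=np.array(st['tool_pos']);print(p,st['contact_force'],st['gripper_width'])
s=eyes.camera('side');w=eyes.camera('wrist');cv2.imwrite('pics/s5raw.png',s['image']);cv2.imwrite('pics/w5raw.png',w['image'])
# z of the shelf: two-view of door key bow hole/bike key red head/purple tag centroids, saved first top image
T0=cv2.imread('pics/top0.png');S0=cv2.imread('pics/side0.png');t=eyes.camera('top')
def cen(im,lo,hi,roi=None):
    m=cv2.inRange(cv2.cvtColor(im,cv2.COLOR_BGR2HSV),lo,hi)
    cn=sorted(cv2.findContours(m,0,2)[0],key=cv2.contourArea)[-2:]
    return [(M['m10']/M['m00'],M['m01']/M['m00']) for M in map(cv2.moments,cn)]
a=cen(T0,(0,220,120),(4,255,255));b=cen(S0,(0,220,120),(4,255,255));print('red',a,b,tri(t,a[-1],s,b[-1]))
a=sorted(cen(T0,(140,80,50),(160,255,255)));b=cen(S0,(140,80,50),(160,255,255));print(a,b)
b=sorted(b,key=lambda q:q[1]);
for i in (0,1):print('purple',tri(t,a[i],s,b[i]))
a1=sorted(cen(T0,(20,150,100),(35,255,255)));b1=cen(S0,(20,150,100),(35,255,255));print('yellow',a1,b1)
E
```

```text
[0.46071984 0.08942929 0.09509303] [ 0.09907261 -0.41391248 -0.35410701] 0.06660096741654428
red [(471.2151616499442, 264.10702341137124)] [(315.03125, 350.7597222222222)] (array([ 0.47688915, -0.2394614 ,  0.0902906 ]), np.float64(0.0009432504298718126))
[(172.47710039429782, 361.64907491659085), (236.8016726403823, 359.44713261648747)] [(210.63422818791946, 215.58053691275168), (210.24644549763033, 243.87677725118485)]
purple (array([0.30533299, 0.26869903, 0.00432505]), np.float64(0.0020683337110202525))
purple (array([0.31034559, 0.15293374, 0.00432425]), np.float64(0.0018210843811070423))Traceback (most recent call last):
  File "<stdin>", line 14, in <module>
  File "<stdin>", line 9, in cen
ZeroDivisionError: float division by zero
```

The bike key's head triangulates to z = 0.090, so the shelf is at 0.085 as stated. The tool frame is what differs from the text.

```bash
python3 - <<'E'
import cv2,numpy as np
s=cv2.imread('pics/s5raw.png');w=cv2.imread('pics/w5raw.png')
o=np.zeros((560,800,3),np.uint8);o[:560,:380]=cv2.resize(s[170:250,252:307],(380,560),interpolation=2);o[:420,390:]=cv2.resize(w[200:410,210:415],(410,420),interpolation=2)
cv2.imwrite('pics/l5.png',cv2.convertScaleAbs(o,alpha=1.6))
E
```

```text
(no output)
```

View pics/l5.png

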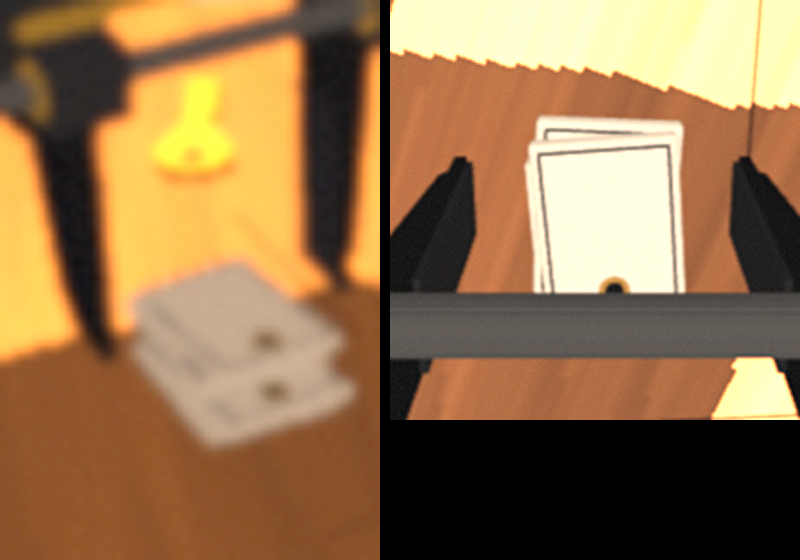

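The side panel shows the finger tips at (108,355) and (342,285), just above the shelf and beside the pile. In the wrist panel the tips are at (465,158) and (742,158). I triangulate them.

```bash
python3 - <<'E'
from h import *
st=r.sense();R=np.array(st['tcp_rot']);p=np.array(st['tool_pos']);s=eyes.camera('side');w=eyes.camera('wrist')
for a,b in (((267.6,220.7),(247.5,279)),((301.5,210.7),(386,279))):
    P,e=tri(s,a,w,b);print(P.round(4),round(e,4),'tool',(R.T@(P-p)*1000).round(1))
E
```

```text
[0.4288 0.082  0.0946] 0.0087 tool [  5.1 -32.4   0.6]
[0.4977 0.1096 0.0929] 0.007 tool [ 4.7 41.7  2.4]
```

step_arm(
  motion=[
    [[0,0,1,0,0,0,0.3],[0,0,2,0,0,0,0.3],[0,0,3,0,0,0,0.3],[0,0,4,0,0,0,0.3],[0,0,4,0,0,0,0.3]],
  ],
)

```text
time: 5.8
tool_pos: [0.4607, 0.0895, 0.0911]
tcp_rot: [[-0.378, 0.926, -0.0], [0.926, 0.378, -0.0], [0.0, -0.0, -1.0]]
contact_force: [0.9, -0.0, 0.6]
gripper_width: 0.0668
grip_force: 0.0
```

step_arm(
  motion=[
    [[0,0,0.5,0,0,0,0.3],[0,0,1,0,0,0,0.3],[0,0,1.5,0,0,0,0.3],[0,0,2,0,0,0,0.3],[0,0,2,0,0,0,0.3]],
  ],
)

```text
time: 6.22
tool_pos: [0.4608, 0.0894, 0.0892]
tcp_rot: [[-0.378, 0.926, -0.0], [0.926, 0.378, -0.0], [-0.0, -0.0, -1.0]]
contact_force: [0.5, 0.3, -0.8]
gripper_width: 0.0664
grip_force: 0.0
```

step_arm(
  motion=[
    [[0,0,0.5,0,0,0,0.3],[0,0,1,0,0,0,0.3],[0,0,1.5,0,0,0,0.3],[0,0,2,0,0,0,0.3],[0,0,2,0,0,0,0.3]],
  ],
)

```text
time: 6.63
tool_pos: [0.4608, 0.0894, 0.0872]
tcp_rot: [[-0.378, 0.926, -0.0], [0.926, 0.378, -0.0], [-0.0, -0.0, -1.0]]
contact_force: [0.7, -0.2, -0.2]
gripper_width: 0.0667
grip_force: 0.0
```

step_arm(
  motion=[
    [[0,0,0.5,0,0,0,0.3],[0,0,1,0,0,0,0.3],[0,0,1.5,0,0,0,0.3],[0,0,1.5,0,0,0,0.3],[0,0,1.5,0,0,0,0.3]],
  ],
)

```text
time: 7.05
tool_pos: [0.4608, 0.0894, 0.0858]
tcp_rot: [[-0.378, 0.926, -0.0], [0.926, 0.378, -0.0], [-0.0, -0.0, -1.0]]
contact_force: [0.1, 0.6, 0.7]
gripper_width: 0.0665
grip_force: 0.0
```

step_arm(
  motion=[
    [[0,0,0.5,0,0,0,0.3],[0,0,1,0,0,0,0.3],[0,0,1.5,0,0,0,0.3],[0,0,1.5,0,0,0,0.3],[0,0,1.5,0,0,0,0.3]],
  ],
)

```text
time: 7.47
tool_pos: [0.4608, 0.0895, 0.0843]
tcp_rot: [[-0.378, 0.926, -0.0], [0.926, 0.378, -0.0], [-0.0, -0.0, -1.0]]
contact_force: [-0.8, -0.7, -0.5]
gripper_width: 0.0662
grip_force: 0.0
```

```bash
python3 - <<'E'
from h import *
s=eyes.camera('side');w=eyes.camera('wrist');st=r.sense();print(st['tool_pos'],st['contact_force'])
o=np.zeros((560,800,3),np.uint8);o[:560,:380]=cv2.resize(s['image'][170:250,252:307],(380,560),interpolation=2);o[:420,390:]=cv2.resize(w['image'][200:410,210:415],(410,420),interpolation=2)
cv2.imwrite('pics/l6.png',cv2.convertScaleAbs(o,alpha=1.6))
E
```

```text
[0.4608092  0.08944677 0.08430641] [0.54993513 0.4055337  0.74435116]
```

View pics/l6.png

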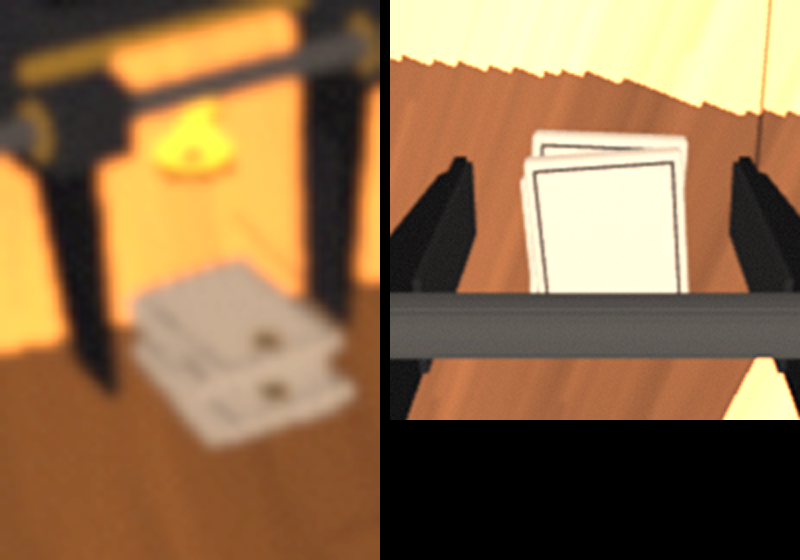

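```bash
python3 - <<'E'
from h import *
st=r.sense();R=np.array(st['tcp_rot']);p=np.array(st['tool_pos']);s=eyes.camera('side');w=eyes.camera('wrist')
o,d=ray(s,(268.2,226.1));d=d[0]
for x in (-10,-5,0,5,10):
    k=(x/1000-(o-p)@R[:,0])/(d@R[:,0]);P=o+k*d;print(x,P.round(4),(R.T@(P-p)*1000).round(1))
for q in ((247.5,279),(252,282.5),(252,317.5),(386,279),(381,282.5)):
    o,d=ray(w,q);d=d[0]
    y=-33 if q[0]<300 else 33
    k=(y/1000-(o-p)@R[:,1])/(d@R[:,1]);P=o+k*d;print(q,(R.T@(P-p)*1000).round(1))
E
```

```text
-10 [0.4333 0.0674 0.0916] [-10.  -33.8  -7.3]
-5 [0.4334 0.0729 0.0881] [ -5.  -31.6  -3.8]
0 [0.4335 0.0783 0.0847] [  0.  -29.5  -0.4]
5 [0.4336 0.0837 0.0812] [  5.  -27.4   3.1]
10 [0.4337 0.0892 0.0777] [ 10.  -25.2   6.6]
(247.5, 279) [ 13.8 -33.  -15.9]
(252, 282.5) [  7.3 -33.   -5. ]
(252, 317.5) [-10.2 -33.  -10.3]
(386, 279) [ 16.6  33.  -22.6]
(381, 282.5) [  9.9  33.  -11.2]
```

By both views the pad ends are about 8 mm behind the reported TCP, so they are still at z ≈ 0.092. I go on down.

step_arm(
  motion=[
    [[0,0,0.5,0,0,0,0.3],[0,0,1,0,0,0,0.3],[0,0,1.5,0,0,0,0.3],[0,0,2,0,0,0,0.3],[0,0,2,0,0,0,0.3]],
  ],
)

```text
time: 8.08
tool_pos: [0.4607, 0.0894, 0.0822]
tcp_rot: [[-0.378, 0.926, -0.0], [0.926, 0.378, -0.0], [-0.0, -0.0, -1.0]]
contact_force: [0.5, -0.0, 0.9]
gripper_width: 0.0665
grip_force: 0.0
```

step_arm(
  motion=[
    [[0,0,0.5,0,0,0,0.3],[0,0,1,0,0,0,0.3],[0,0,1.5,0,0,0,0.3],[0,0,2,0,0,0,0.3],[0,0,2,0,0,0,0.3]],
  ],
)

```text
time: 8.5
tool_pos: [0.4608, 0.0895, 0.0802]
tcp_rot: [[-0.378, 0.926, -0.0], [0.926, 0.378, -0.0], [-0.0, -0.0, -1.0]]
contact_force: [-0.4, -0.0, -0.1]
gripper_width: 0.0665
grip_force: 0.0
```

step_arm(
  motion=[
    [[0,0,0.5,0,0,0,0.3],[0,0,1,0,0,0,0.3],[0,0,1,0,0,0,0.3],[0,0,1,0,0,0,0.3],[0,0,1,0,0,0,0.3]],
  ],
)

```text
time: 8.92
tool_pos: [0.4608, 0.0894, 0.0793]
tcp_rot: [[-0.378, 0.926, 0.0], [0.926, 0.378, -0.0], [-0.0, -0.0, -1.0]]
contact_force: [-0.2, 0.3, -0.8]
gripper_width: 0.0664
grip_force: 0.0
```

step_arm(
  motion=[
    [[0,0,0.4,0,0,0,0.3],[0,0,0.8,0,0,0,0.3],[0,0,1,0,0,0,0.3],[0,0,1,0,0,0,0.3],[0,0,1,0,0,0,0.3]],
  ],
)

```text
time: 9.33
tool_pos: [0.4608, 0.0895, 0.0783]
tcp_rot: [[-0.378, 0.926, 0.0], [0.926, 0.378, -0.0], [-0.0, -0.0, -1.0]]
contact_force: [-0.0, 0.3, 0.6]
gripper_width: 0.0666
grip_force: 0.0
```

step_arm(
  motion=[
    [[0,0,0.4,0,0,0,0.3],[0,0,0.8,0,0,0,0.3],[0,0,1,0,0,0,0.3],[0,0,1,0,0,0,0.3],[0,0,1,0,0,0,0.3]],
  ],
)

```text
time: 9.75
tool_pos: [0.4608, 0.0895, 0.0773]
tcp_rot: [[-0.378, 0.926, 0.0], [0.926, 0.378, -0.0], [-0.0, 0.0, -1.0]]
contact_force: [0.0, -0.1, 0.6]
gripper_width: 0.0667
grip_force: 0.3
```

```bash
python3 - <<'E'
from h import *
s=eyes.camera('side');st=r.sense();R=np.array(st['tcp_rot']);p=np.array(st['tool_pos']);print(p,st['contact_force'])
im=s['image'];m=(im.max(2)<55).astype(np.uint8);m[:,:252]=0;m[:,310:]=0;m[:180]=0
for x0,x1 in ((255,280),(290,308)):
    ys,xs=np.nonzero(m[:245,x0:x1]);i=ys.argmax();px=(xs[i]+x0,ys[i]);print(px)
    o,d=ray(s,px);d=d[0]
    for x in (-10,0):
        k=(x/1000-(o-p)@R[:,0])/(d@R[:,0]);P=o+k*d;print(x,P.round(4))
for row in range(215,240,2):print(row,im[row,262:276].max(1))
E
```

```text
[0.46077852 0.08944841 0.07731492] [-0.85904224  0.28515762  1.01109329]
(np.int64(267), np.int64(228))
-10 [0.4308 0.0664 0.0883]
0 [0.431  0.0773 0.0813]
(np.int64(301), np.int64(216))
-10 [0.498  0.0938 0.0918]
0 [0.4992 0.1051 0.0848]
215 [ 31  14  16  17  32  77 133 165 164 141 125 121 116 111]
217 [ 35  16  16  15  19  36  66  90  98 100 106 114 119 121]
219 [ 31  17  16  15  19  30  56  80  92 101 109 110 110 115]
221 [ 53  29  16  16  17  26  51  75  90  99 109 115 115 113]
223 [ 65  41  20  14  17  24  44  71  86  90  94 102 112 119]
225 [ 83  69  49  28  20  22  43  67  85  91  93  94  99 106]
227 [90 87 79 64 43 29 40 64 83 91 92 93 92 94]
229 [90 91 90 87 79 68 65 75 86 91 92 93 92 91]
231 [91 91 91 91 90 91 90 90 91 92 93 92 94 92]
233 [91 91 92 91 92 91 91 91 91 92 92 93 93 94]
235 [91 91 91 91 92 93 91 91 91 91 93 92 93 93]
237 [92 91 91 91 92 92 91 90 90 91 91 93 94 94]
239 [91 91 92 92 92 92 91 90 90 89 90 92 93 94]
```

step_arm(
  motion=[
    [[0,0,0.4,0,0,0,0.3],[0,0,0.8,0,0,0,0.3],[0,0,1,0,0,0,0.3],[0,0,1,0,0,0,0.3],[0,0,1,0,0,0,0.3]],
  ],
)

```text
time: 10.22
tool_pos: [0.4608, 0.0894, 0.0772]
tcp_rot: [[-0.378, 0.926, 0.001], [0.926, 0.378, -0.0], [-0.0, 0.001, -1.0]]
contact_force: [-3.6, -1.1, 17.6]
gripper_width: 0.0667
grip_force: 8.6
```

step_arm(
  motion=[
    [[0,0,0.3,0,0,0,0.3],[0,0,0.6,0,0,0,0.3],[0,0,0.8,0,0,0,0.3],[0,0,0.8,0,0,0,0.3],[0,0,0.8,0,0,0,0.3]],
  ],
)

```text
time: 10.63
tool_pos: [0.4608, 0.0895, 0.0772]
tcp_rot: [[-0.378, 0.926, 0.001], [0.926, 0.378, -0.0], [-0.001, 0.001, -1.0]]
contact_force: [-7.9, -1.6, 30.2]
gripper_width: 0.0667
grip_force: 15.2
```

The tips touch the shelf at a reported TCP z of 0.0772, so the real tips are about 8 mm behind the reported TCP. I raise 1 mm clear of contact and pat the pile's +x end.

step_arm(
  motion=[
    [[0,0,-2.7,0,0,0,0.3],[0,0,-2.7,0,0,0,0.4],[0,0,-2.7,0,0,0,0.5],[0,0,-2.7,0,0,0,0.56],[0,0,-2.7,0,0,0,0.62]],
  ],
  squeeze=4,
)

```text
time: 11.05
tool_pos: [0.4607, 0.0894, 0.0779]
tcp_rot: [[-0.378, 0.926, -0.0], [0.926, 0.378, -0.0], [0.0, -0.0, -1.0]]
contact_force: [0.1, -0.4, -0.0]
gripper_width: 0.0457
grip_force: 0.0
```

step_arm(
  motion=[
    [[0,0,0,0,0,0,0.64],[0,0,0,0,0,0,0.64],[0,0,0,0,0,0,0.64],[0,0,0,0,0,0,0.64],[0,0,0,0,0,0,0.64]],
  ],
)

```text
time: 11.47
tool_pos: [0.4608, 0.0895, 0.0781]
tcp_rot: [[-0.378, 0.926, -0.0], [0.926, 0.378, -0.0], [-0.0, -0.0, -1.0]]
contact_force: [-0.4, 0.3, -0.7]
gripper_width: 0.0394
grip_force: 3.8
```

step_arm(
  motion=[
    [[0,0,0,0,0,0,0.45],[0,0,0,0,0,0,0.45],[0,0,0,0,0,0,0.45],[-15,0,0,0,0,0,0.45],[-30,0,0,0,0,0,0.45]],
  ],
)

```text
time: 11.88
tool_pos: [0.4722, 0.0617, 0.0783]
tcp_rot: [[-0.379, 0.925, 0.0], [0.925, 0.379, -0.0], [-0.0, 0.0, -1.0]]
contact_force: [0.6, 0.5, 0.4]
gripper_width: 0.0521
grip_force: 0.0
```

step_arm(
  motion=[
    [[0,0,0,0,0,0,0.5],[0,0,0,0,0,0,0.55],[0,0,0,0,0,0,0.6],[0,0,0,0,0,0,0.64],[0,0,0,0,0,0,0.64]],
  ],
)

```text
time: 12.3
tool_pos: [0.4718, 0.0621, 0.0782]
tcp_rot: [[-0.378, 0.926, -0.0], [0.926, 0.378, -0.0], [0.0, -0.0, -1.0]]
contact_force: [-1.3, -0.6, -0.4]
gripper_width: 0.0382
grip_force: 4.0
```

step_arm(
  motion=[
    [[0,0,0,0,0,0,0.64],[0,0,0,0,0,0,0.64],[0,0,0,0,0,0,0.64],[0,0,0,0,0,0,0.45],[0,0,0,0,0,0,0.45]],
  ],
)

```text
time: 12.72
tool_pos: [0.4723, 0.0617, 0.0783]
tcp_rot: [[-0.378, 0.926, 0.0], [0.926, 0.378, -0.0], [-0.0, 0.0, -1.0]]
contact_force: [-0.0, 0.3, 0.0]
gripper_width: 0.0465
grip_force: 0.0
```

```bash
python3 - <<'E'
from h import *
go(.466,.077,.0782,112.5)
E
```

```text
t 12.72 pos [0.4723 0.0617 0.0783] yaw 112.19 tilt [ 4.e-04 -1.e-04 -1.e+00] w 0.0465 F [-0.   0.3  0. ] | shift [16.5 -0.   0.1] wz -0.3
```

step_arm(
  motion=[
    [[0,0,0,0,0,0,0.45],[15,0,0,0,0,0,0.45],[30,0,0,0,0,0,0.45],[30,0,0,0,0,0,0.52],[30,0,0,0,0,0,0.58]],
  ],
  squeeze=5,
)

```text
time: 13.13
tool_pos: [0.4608, 0.0897, 0.0783]
tcp_rot: [[-0.379, 0.925, 0.0], [0.925, 0.379, -0.0], [-0.0, 0.0, -1.0]]
contact_force: [-0.9, 0.2, -0.3]
gripper_width: 0.044
grip_force: 0.0
```

step_arm(
  motion=[
    [[0,0,0,0,0,0,0.64],[0,0,0,0,0,0,0.64],[0,0,0,0,0,0,0.64],[0,0,0,0,0,0,0.64],[0,0,0,0,0,0,0.64]],
  ],
)

```text
time: 13.55
tool_pos: [0.4612, 0.0891, 0.0783]
tcp_rot: [[-0.377, 0.926, 0.001], [0.926, 0.377, -0.0], [-0.0, 0.0, -1.0]]
contact_force: [1.1, -1.0, 0.8]
gripper_width: 0.0382
grip_force: 5.0
```

step_arm(
  motion=[
    [[0,0,0,0,0,0,0.3],[0,0,0,0,0,0,0.3],[0,0,0,0,0,0,0.3],[0,0,-15,0,0,0,0.0],[-8,0,-40,0,0,0,0.0]],
  ],
)

```text
time: 13.97
tool_pos: [0.4622, 0.0825, 0.117]
tcp_rot: [[-0.378, 0.926, -0.005], [0.926, 0.378, -0.0], [0.002, -0.005, -1.0]]
contact_force: [0.1, -0.4, 0.2]
gripper_width: 0.066
grip_force: 0.0
```

Both ends now measure 38.2 mm. I turn 90° to pat the ends.

step_arm(
  motion=[
    [[-6,1,0,0,0,7,0],[-6,1,0,0,0,14,0],[-6,1,0,0,0,21,0],[-6,1,0,0,0,28,0],[-6,1,0,0,0,35,0]],
  ],
)

```text
time: 14.38
tool_pos: [0.4669, 0.0768, 0.1182]
tcp_rot: [[0.228, 0.974, -0.0], [0.974, -0.228, -0.0], [-0.0, -0.0, -1.0]]
contact_force: [0.4, 0.1, -0.3]
gripper_width: 0.094
grip_force: 0.0
```

step_arm(
  motion=[
    [[0,0,0,0,0,7,0],[0,0,0,0,0,14,0],[0,0,0,0,0,21,0],[0,0,0,0,0,28,0],[0,0,0,0,0,35,0]],
  ],
)

```text
time: 14.8
tool_pos: [0.4669, 0.0769, 0.1181]
tcp_rot: [[0.745, 0.667, -0.0], [0.667, -0.745, -0.0], [-0.0, -0.0, -1.0]]
contact_force: [0.4, -0.5, 0.6]
gripper_width: 0.0951
grip_force: 0.0
```

step_arm(
  motion=[
    [[0,0,0,0,0,7,0],[0,0,0,0,0,14,0],[0,0,0,0,0,20,0],[0,0,0,0,0,20,0],[0,0,0,0,0,20,0]],
  ],
)

```text
time: 15.22
tool_pos: [0.4669, 0.0769, 0.1182]
tcp_rot: [[0.925, 0.381, -0.0], [0.381, -0.925, -0.0], [-0.0, 0.0, -1.0]]
contact_force: [0.2, 0.0, 0.2]
gripper_width: 0.0948
grip_force: 0.0
```

```bash
python3 - <<'E'
from h import *
go(.4665,.077,.0782,22.2)
# wrist look: pile contour
c=eyes.camera('wrist');cv2.imwrite('pics/w7.png',c['image'])
t=eyes.camera('top');cv2.imwrite('pics/t7.png',t['image'])
E
```

```text
t 15.22 pos [0.4669 0.0769 0.1182] yaw 22.38 tilt [-2.e-04 -1.e-04 -1.e+00] w 0.0948 F [0.2 0.  0.2] | shift [-0.3 -0.3 40. ] wz 0.2
```

step_arm(
  motion=[
    [[0,0,15,0,0,0,0.15],[0,0,28,0,0,0,0.15],[0,0,36,0,0,0,0.15],[0,0,39,0,0,0,0.15],[0,0,40,0,0,0,0.15]],
  ],
  squeeze=4,
)

```text
time: 15.73
tool_pos: [0.4669, 0.0769, 0.0778]
tcp_rot: [[0.926, 0.379, -0.001], [0.379, -0.926, -0.0], [-0.001, -0.0, -1.0]]
contact_force: [0.4, 0.4, -0.2]
gripper_width: 0.0808
grip_force: 0.0
```

step_arm(
  motion=[
    [[0,0,0,0,0,0,0.2],[0,0,0,0,0,0,0.26],[0,0,0,0,0,0,0.32],[0,0,0,0,0,0,0.38],[0,0,0,0,0,0,0.44]],
  ],
)

```text
time: 16.15
tool_pos: [0.4673, 0.0768, 0.0786]
tcp_rot: [[0.926, 0.378, 0.001], [0.378, -0.926, -0.0], [0.001, 0.001, -1.0]]
contact_force: [1.0, -2.0, 1.5]
gripper_width: 0.0578
grip_force: 1.9
```

step_arm(
  motion=[
    [[0,0,0,0,0,0,0.5],[0,0,0,0,0,0,0.5],[0,0,0,0,0,0,0.5],[0,0,0,0,0,0,0.5],[0,0,0,0,0,0,0.5]],
  ],
)

```text
time: 16.57
tool_pos: [0.4672, 0.0769, 0.0785]
tcp_rot: [[0.926, 0.378, 0.001], [0.378, -0.926, -0.0], [0.001, 0.0, -1.0]]
contact_force: [-0.1, 0.0, 5.9]
gripper_width: 0.055
grip_force: 4.0
```

step_arm(
  motion=[
    [[0,0,0,0,0,0,0.5],[0,0,0,0,0,0,0.5],[0,0,0,0,0,0,0.5],[0,0,0,0,0,0,0.5],[0,0,0,0,0,0,0.5]],
  ],
  squeeze=9,
)

```text
time: 16.98
tool_pos: [0.467, 0.0771, 0.0785]
tcp_rot: [[0.926, 0.378, 0.0], [0.378, -0.926, 0.0], [0.0, -0.0, -1.0]]
contact_force: [-1.6, 1.7, 6.6]
gripper_width: 0.0521
grip_force: 9.0
```

```bash
python3 - <<'E'
from h import *
go(.4665,.077,.0782,22.2)
s=eyes.camera('side');w=eyes.camera('wrist')
o=np.zeros((560,800,3),np.uint8);o[:560,:400]=cv2.resize(s['image'][175:245,257:307],(400,560),interpolation=2);o[:400,400:]=cv2.resize(w['image'][200:400,215:415],(400,400),interpolation=2)
cv2.imwrite('pics/l8.png',cv2.convertScaleAbs(o,alpha=1.3))
E
```

```text
t 16.98 pos [0.467  0.0771 0.0785] yaw 22.18 tilt [ 3.e-04  2.e-04 -1.e+00] w 0.0521 F [-1.6  1.7  6.6] | shift [-0.5 -0.1  0.3] wz -0.0
```

View pics/l8.png

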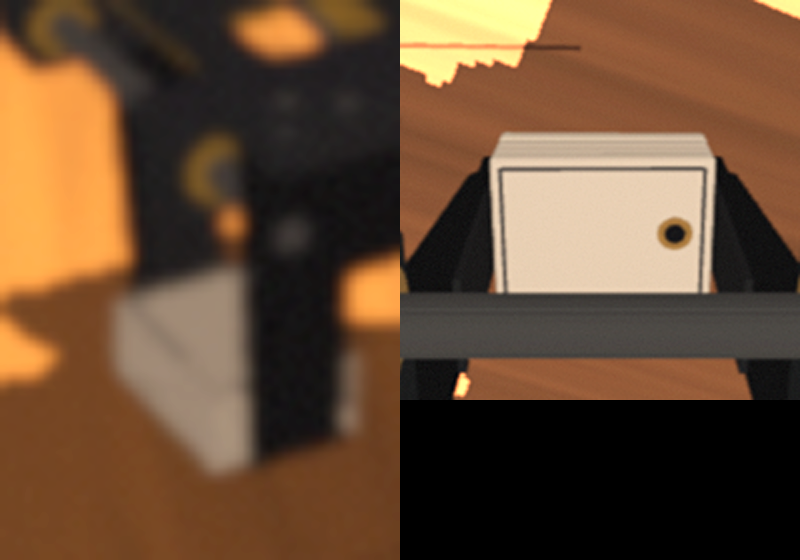

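The picture shows the pile squared between the fingers: flush edges at (495–715,135–290) and the eyelet at (675,233). The width reads 52.1 mm. I firm the grip, dwell, then lift slowly in this lengthwise grip.

step_arm(
  motion=[
    [[0,0,0,0,0,0,0.52],[0,0,0,0,0,0,0.52],[0,0,0,0,0,0,0.52],[0,0,0,0,0,0,0.52],[0,0,0,0,0,0,0.52]],
  ],
  squeeze=28,
)

```text
time: 17.5
tool_pos: [0.467, 0.0771, 0.0785]
tcp_rot: [[0.926, 0.377, 0.0], [0.377, -0.926, 0.0], [0.0, -0.0, -1.0]]
contact_force: [-1.5, 3.5, 6.4]
gripper_width: 0.0518
grip_force: 28.0
```

step_arm(
  motion=[
    [[0,0,-0.5,0,0,0,0.52],[0,0,-1.5,0,0,0,0.52],[0,0,-3,0,0,0,0.52],[0,0,-5,0,0,0,0.52],[0,0,-7,0,0,0,0.52]],
  ],
)

```text
time: 17.92
tool_pos: [0.4669, 0.0768, 0.0853]
tcp_rot: [[0.926, 0.378, -0.0], [0.378, -0.926, -0.0], [-0.0, -0.0, -1.0]]
contact_force: [-0.2, -0.4, -1.5]
gripper_width: 0.0518
grip_force: 28.0
```

```bash
python3 - <<'E'
from h import *
go(.4665,.077,.1783,22.2);print(r.sense()['grip_force'])
s=eyes.camera('side');w=eyes.camera('wrist')
o=np.zeros((560,800,3),np.uint8);o[:560,:400]=cv2.resize(s['image'][170:240,257:307],(400,560),interpolation=2);o[:400,400:]=cv2.resize(w['image'][200:400,215:415],(400,400),interpolation=2)
cv2.imwrite('pics/l9.png',cv2.convertScaleAbs(o,alpha=1.3))
E
```

```text
t 17.92 pos [0.4669 0.0768 0.0853] yaw 22.19 tilt [-3.e-04 -1.e-04 -1.e+00] w 0.0518 F [-0.2 -0.4 -1.5] | shift [ -0.4  -0.3 -93. ] wz -0.0
27.99526020884514
```

Force z is -1.5 N, which is about the weight of all four tags. I lift on.

step_arm(
  motion=[
    [[0,0,-3,0,0,0,0.52],[0,0,-8,0,0,0,0.52],[0,0,-15,0,0,0,0.52],[0,0,-23,0,0,0,0.52],[0,0,-31,0,0,0,0.52]],
  ],
)

```text
time: 18.43
tool_pos: [0.4671, 0.0769, 0.1172]
tcp_rot: [[0.926, 0.378, 0.0], [0.378, -0.926, -0.0], [0.0, 0.0, -1.0]]
contact_force: [-0.0, 0.3, -1.4]
gripper_width: 0.0514
grip_force: 28.0
```

step_arm(
  motion=[
    [[0,0,-8,0,0,0,0.52],[0,0,-16,0,0,0,0.52],[0,0,-24,0,0,0,0.52],[0,0,-32,0,0,0,0.52],[0,0,-40,0,0,0,0.52]],
  ],
)

```text
time: 18.85
tool_pos: [0.467, 0.0769, 0.1571]
tcp_rot: [[0.926, 0.378, 0.0], [0.378, -0.926, -0.0], [0.0, 0.0, -1.0]]
contact_force: [1.0, -0.1, -1.8]
gripper_width: 0.052
grip_force: 28.0
```

step_arm(
  motion=[
    [[0,0,-8,0,0,0,0.52],[0,0,-14,0,0,0,0.52],[0,0,-18,0,0,0,0.52],[0,0,-21,0,0,0,0.52],[0,0,-22,0,0,0,0.52]],
  ],
)

```text
time: 19.27
tool_pos: [0.4671, 0.0769, 0.1786]
tcp_rot: [[0.926, 0.378, 0.0], [0.378, -0.926, -0.0], [0.0, 0.0, -1.0]]
contact_force: [-0.9, 0.5, -2.0]
gripper_width: 0.0514
grip_force: 28.0
```

step_arm(
  motion=[
    [[0,0,0,0,0,0,0.52],[0,0,0,0,0,0,0.52],[0,0,0,0,0,0,0.52],[0,0,0,0,0,0,0.52],[0,0,0,0,0,0,0.52]],
  ],
)

```text
time: 19.68
tool_pos: [0.4669, 0.0769, 0.178]
tcp_rot: [[0.926, 0.378, -0.0], [0.378, -0.926, -0.0], [-0.0, -0.0, -1.0]]
contact_force: [-0.2, 0.5, -2.1]
gripper_width: 0.0518
grip_force: 28.0
```

```bash
python3 - <<'E'
from h import *
go(.4665,.077,.1783,22.2);print(r.sense()['grip_force'],np.abs(r.sense()['joint_vel']).max())
s=eyes.camera('side')
# whiteness left at the old place on the shelf? project old pile centre
T=np.array(s['world_from_camera']);K=np.array(s['K'])
for P in ((.4665,.077,.090),(.4665,.077,.195)):
    q=(np.linalg.inv(T)@np.r_[P,1])[:3];u=K[0,0]*q[0]/-q[2]+K[0,2];v=K[1,1]*q[1]/q[2]+K[1,2];u,v=int(u),int(v)
    h=cv2.cvtColor(s['image'],cv2.COLOR_BGR2HSV)[v-10:v+11,u-12:u+13];print(P,u,v,'white px',int(((h[...,1]<90)&(h[...,2]>80)).sum()),'dark',int((h[...,2]<55).sum()))
E
```

```text
t 19.68 pos [0.4669 0.0769 0.178 ] yaw 22.18 tilt [-5.e-04 -1.e-04 -1.e+00] w 0.0518 F [-0.2  0.5 -2.1] | shift [-0.3 -0.3 -0.3] wz -0.0
27.995414212346077 0.0017160603129641665
(0.4665, 0.077, 0.09) 285 222 white px 0 dark 0
(0.4665, 0.077, 0.195) 283 172 white px 262 dark 199
```

The shelf spot is bare, the whole pile's weight is on the gripper, and the arm is still. I hand the job in.

```bash
python3 -c "
from h import *
print(ticket.finish_job())"
```

```text
the job is handed in; nothing more can be done
None
```

I squared the four tags on the shelf, lifted the pile together to about 10 cm, and handed the job in at about 20 s with the gripper still holding it steady and level; the hand-in returned no verdict.

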